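Clear the bench hook and lay out the matching figure blank

TASK

Sweep all four waste chips off the bench hook with the scraper block, then stand the scraper back on the table off the bench hook. Then take from the bins the one wooden blank that has the same outline as the plywood template on the grey felt square, and lay it flat, without dropping it, in the middle of the bench hook with its length along the back stop. Leave the other blanks in their bins, don't push chips with the fingers, and don't disturb the brush jar or the carved figure.

Things in the scene. Friction and masses are not known exactly. Their poses are not given: they have to be found in the camera images.
- blank_shepherd: loose pale wood shepherd blank, 30 mm thick, 110 g: robe with 76 mm broad hem at -x, round head, hat brim 68 mm across at +x; 118 x 76 mm. Lies on a bin's sloping floor, x up the slope give or take 11 degrees; the bin varies. Origin: middle of the 44 mm wide straight part, on the lower face; x along the figure to its head, y across, z out of the upper face. Its sides at y = +-22 are flat and free for 13 mm either side of the origin
- blank_angel: loose pale wood angel blank, 30 mm thick, 110 g: robe, round head at +x, two wings (from x = +15) up and outward to 106 across; 121 x 106 mm. Lies on a bin's sloping floor, x up the slope give or take 11 degrees; the bin varies. Origin: middle of the 44 mm wide straight part, on the lower face; x along the figure to its head, y across, z out of the upper face. Its sides at y = +-22 are flat and free for 13 mm either side of the origin
- blank_king: loose pale wood king blank, 30 mm thick, 110 g: robe, square gift out to y = -44 at x = +16 to +38, three-pointed crown at +x; 122 x 66 mm. Lies on a bin's sloping floor, x up the slope give or take 11 degrees; the bin varies. Origin: middle of the 44 mm wide straight part, on the lower face; x along the figure to its head, y across, z out of the upper face. Its sides at y = +-22 are flat and free for 13 mm either side of the origin
- blank_sheep: loose pale wood sheep blank, 30 mm thick, 110 g: body, two legs out to y = -46 at x = -44 to -28 and +24 to +40, head with ear at +x, +y; 119 x 94 mm. Lies on a bin's sloping floor, x up the slope give or take 11 degrees; the bin varies. Origin: middle of the 44 mm wide straight part, on the lower face; x along the figure to its head, y across, z out of the upper face. Its sides at y = +-22 are flat and free for 13 mm either side of the origin
- template_shepherd: fixed flat plywood template, same full-size outline and axes as blank_shepherd, 6 mm thick, lying flat, origin on its underside. The one template on the grey felt square beside the bins is the sample; the other three are put away in a flat wooden tray 22 mm high beyond the scraper
- template_angel: fixed flat plywood template, same full-size outline and axes as blank_angel, 6 mm thick, lying flat, origin on its underside. The one template on the grey felt square beside the bins is the sample; the other three are put away in a flat wooden tray 22 mm high beyond the scraper
- template_king: fixed flat plywood template, same full-size outline and axes as blank_king, 6 mm thick, lying flat, origin on its underside. The one template on the grey felt square beside the bins is the sample; the other three are put away in a flat wooden tray 22 mm high beyond the scraper
- template_sheep: fixed flat plywood template, same full-size outline and axes as blank_sheep, 6 mm thick, lying flat, origin on its underside. The one template on the grey felt square beside the bins is the sample; the other three are put away in a flat wooden tray 22 mm high beyond the scraper
- sample_spot (a point): centre of the upper face of the fixed grey 140 mm square felt board, 6 mm thick, beside the bin rack, where the sample template lies (its origin within 20 mm of this point)
- rack: fixed plywood rack of 2 x 2 bins on a floor sloping 30 degrees, rising to the robot's left. Origin: centre of the floor's upper face, 108 mm above the table; x up the slope, y level (at the left as seen looking up the slope), z square to the floor. Floor 324 (x) x 284 (y) mm; 8 mm walls stand 40 mm off it all round and crosswise in the middle. Bin centres x = +-79, y = +-69, each 150 x 130 mm inside, lined with black grip mat
- board: fixed bench hook: plywood plate 184 (x) x 260 (y) x 18 mm with a back stop on top along its far edge, a bar at x = +68 to +92, 20 mm high above the plate, over the full 260 mm. Origin: underside centre; x away from the robot to the stop, y left. The short ends and the near edge are open
- board_mid (a point): middle of the clear working surface of the bench hook, on its upper face (18 mm above the table, 80 mm in front of the stop)
- chip0_mid (a point): middle of a loose pale wood waste chip, about 62 x 28 x 14 mm, slightly bent, 14 g, lying flat on the bench hook (this point is 7 mm above the surface it lies on)
- chip1_mid (a point): middle of a loose pale wood waste chip, about 62 x 28 x 14 mm, slightly bent, 14 g, lying flat on the bench hook (this point is 7 mm above the surface it lies on)
- chip2_mid (a point): middle of a loose pale wood waste chip, about 62 x 28 x 14 mm, slightly bent, 14 g, lying flat on the bench hook (this point is 7 mm above the surface it lies on)
- chip3_mid (a point): middle of a loose pale wood waste chip, about 62 x 28 x 14 mm, slightly bent, 14 g, lying flat on the bench hook (this point is 7 mm above the surface it lies on)
- scraper: loose wooden scraper block, 200 g, standing on the table beyond the bench hook: body 30 (x) x 150 (y) x 44 mm high, rubber lip under it; on top a grip rib 24 (x) x 100 (y) mm, 44 to 81 mm high. Origin: underside centre, below the centre of mass; z up
- brush_jar: bystander: glass jar with brushes, 72 mm diameter, 144 mm high over the brushes, origin underside centre
- bust: bystander: carved standing figure, 74 mm diameter, 126 mm high, origin underside centre
Things that resemble listed ones, but are neither listed nor needed, are in the scene too. Leave any red or turquoise look-alike of the part that bears chip1_mid alone.

How it is judged:
On the way, in this order (a step that is already met when the one before it is completed fails the run):
1. all four chips are off the bench hook, the blanks still in the bins ((y of chip0_mid in the frame of board above 0.132 m or y of chip0_mid in the frame of board below -0.132 m or x of chip0_mid in the frame of board below -0.094 m or x of chip0_mid in the frame of board above 0.094 m) and height (world z) of each of chip0_mid, chip1_mid, chip2_mid, chip3_mid below 0.035 m and (y of chip1_mid in the frame of board above 0.132 m or y of chip1_mid in the frame of board below -0.132 m or x of chip1_mid in the frame of board below -0.094 m or x of chip1_mid in the frame of board above 0.094 m) and (y of chip2_mid in the frame of board above 0.132 m or y of chip2_mid in the frame of board below -0.132 m or x of chip2_mid in the frame of board below -0.094 m or x of chip2_mid in the frame of board above 0.094 m) and (y of chip3_mid in the frame of board above 0.132 m or y of chip3_mid in the frame of board below -0.132 m or x of chip3_mid in the frame of board below -0.094 m or x of chip3_mid in the frame of board above 0.094 m) and distance of each of blank_shepherd, blank_angel, blank_king, blank_sheep from where it was at the start of the episode below 0.05 m), for 0.2 s.
2. the scraper stands on the table, released, off the bench hook (height (world z) of scraper below 0.006 m and angle between scraper's own z axis and vertical below 0.1 rad and linear speed of scraper below 0.02 m/s and contact force between the fingers and scraper below 0.05 N and contact force between scraper and board below 0.05 N), for 0.2 s.
3. the blank that matches the sample is held clear of its bin (((horizontal distance between template_shepherd and sample_spot below 0.06 m and distance of blank_shepherd from where it was at the start of the episode above 0.08 m and contact force between the fingers and blank_shepherd above 0.3 N) or (horizontal distance between template_angel and sample_spot below 0.06 m and distance of blank_angel from where it was at the start of the episode above 0.08 m and contact force between the fingers and blank_angel above 0.3 N) or (horizontal distance between template_king and sample_spot below 0.06 m and distance of blank_king from where it was at the start of the episode above 0.08 m and contact force between the fingers and blank_king above 0.3 N) or (horizontal distance between template_sheep and sample_spot below 0.06 m and distance of blank_sheep from where it was at the start of the episode above 0.08 m and contact force between the fingers and blank_sheep above 0.3 N))), for 0.1 s.
At the end, for the whole second after the job is handed in: Matching blank flat on the bench hook, released, within 35 mm of the middle of its clear surface and 15 degrees of the back stop (either way round); every chip's middle outside the bench hook's outline; scraper upright on the table, released, clear of the bench hook (all of step 2 and ((horizontal distance between template_shepherd and sample_spot below 0.06 m and horizontal distance between blank_shepherd and board_mid below 0.035 m and angle between the x axis of blank_shepherd and the y axis of board, either way round below 0.26 rad and angle between blank_shepherd's own z axis and vertical below 0.06 rad and z of blank_shepherd in the frame of board_mid between -0.005 and 0.005 m and linear speed of blank_shepherd below 0.02 m/s and contact force between the fingers and blank_shepherd below 0.05 N) or (horizontal distance between template_angel and sample_spot below 0.06 m and horizontal distance between blank_angel and board_mid below 0.035 m and angle between the x axis of blank_angel and the y axis of board, either way round below 0.26 rad and angle between blank_angel's own z axis and vertical below 0.06 rad and z of blank_angel in the frame of board_mid between -0.005 and 0.005 m and linear speed of blank_angel below 0.02 m/s and contact force between the fingers and blank_angel below 0.05 N) or (horizontal distance between template_king and sample_spot below 0.06 m and horizontal distance between blank_king and board_mid below 0.035 m and angle between the x axis of blank_king and the y axis of board, either way round below 0.26 rad and angle between blank_king's own z axis and vertical below 0.06 rad and z of blank_king in the frame of board_mid between -0.005 and 0.005 m and linear speed of blank_king below 0.02 m/s and contact force between the fingers and blank_king below 0.05 N) or (horizontal distance between template_sheep and sample_spot below 0.06 m and horizontal distance between blank_sheep and board_mid below 0.035 m and angle between the x axis of blank_sheep and the y axis of board, either way round below 0.26 rad and angle between blank_sheep's own z axis and vertical below 0.06 rad and z of blank_sheep in the frame of board_mid between -0.005 and 0.005 m and linear speed of blank_sheep below 0.02 m/s and contact force between the fingers and blank_sheep below 0.05 N)) and (y of chip0_mid in the frame of board above 0.132 m or y of chip0_mid in the frame of board below -0.132 m or x of chip0_mid in the frame of board below -0.094 m or x of chip0_mid in the frame of board above 0.094 m) and height (world z) of each of chip0_mid, chip1_mid, chip2_mid, chip3_mid below 0.035 m and (y of chip1_mid in the frame of board above 0.132 m or y of chip1_mid in the frame of board below -0.132 m or x of chip1_mid in the frame of board below -0.094 m or x of chip1_mid in the frame of board above 0.094 m) and (y of chip2_mid in the frame of board above 0.132 m or y of chip2_mid in the frame of board below -0.132 m or x of chip2_mid in the frame of board below -0.094 m or x of chip2_mid in the frame of board above 0.094 m) and (y of chip3_mid in the frame of board above 0.132 m or y of chip3_mid in the frame of board below -0.132 m or x of chip3_mid in the frame of board below -0.094 m or x of chip3_mid in the frame of board above 0.094 m)); the robot touches nothing.
It fails at once if a chip is touched by the fingers or the arm instead of the scraper (contact force between any of the fingers, the arm and chip0 above 0.5 N or contact force between any of the fingers, the arm and chip1 above 0.5 N or contact force between any of the fingers, the arm and chip2 above 0.5 N or contact force between any of the fingers, the arm and chip3 above 0.5 N).
It fails at once if a blank that does not match the sample is taken out or pushed about (over 40 mm) ((not (horizontal distance between template_shepherd and sample_spot below 0.06 m) and distance of blank_shepherd from where it was at the start of the episode above 0.04 m) or (not (horizontal distance between template_angel and sample_spot below 0.06 m) and distance of blank_angel from where it was at the start of the episode above 0.04 m) or (not (horizontal distance between template_king and sample_spot below 0.06 m) and distance of blank_king from where it was at the start of the episode above 0.04 m) or (not (horizontal distance between template_sheep and sample_spot below 0.06 m) and distance of blank_sheep from where it was at the start of the episode above 0.04 m)).
It fails at once if the blank is dropped or thrown (faster than 0.6 m/s with nothing holding it) ((linear speed of blank_shepherd above 0.6 m/s and contact force between the fingers and blank_shepherd below 0.05 N) or (linear speed of blank_angel above 0.6 m/s and contact force between the fingers and blank_angel below 0.05 N) or (linear speed of blank_king above 0.6 m/s and contact force between the fingers and blank_king below 0.05 N) or (linear speed of blank_sheep above 0.6 m/s and contact force between the fingers and blank_sheep below 0.05 N)).
It fails at once if the brush jar or the carved figure is shifted by more than 25 mm or tipped ((distance of brush_jar from where it was at the start of the episode above 0.025 m or angle between brush_jar's own z axis and vertical above 0.35 rad) or (distance of bust from where it was at the start of the episode above 0.025 m or angle between bust's own z axis and vertical above 0.35 rad)).
It also fails if it takes over 69 s, if anything falls off the work surface, if the arm or the gripper's body presses on something with over 40 N, if the wrist force passes 120 N, or if a joint passes its speed limit or range.

ROBOT

A 6-joint arm with a two-finger parallel gripper is mounted at the origin on the work surface. World frame = base frame: x ahead of the robot, y to its left, z up, the work surface at z = 0. Lengths are in m, angles in rad, forces in N, time in s.
With the tool pointing down it reaches from about 0.375 to 0.975 m from the base axis. Payload 3.8 kg.
Tool frame: the origin (TCP) lies midway between the tips of the shut fingers; the grasp point (between the pads) lies bot.grasp_offset behind it (bot.grasp_offset is the distance from the TCP to the grasp point, in m); z points along the fingers, y is the direction in which the jaws open and shut (so a half turn about z gives the same grasp; the last joint's range is limited). The gripper opens to 85 mm and grips with 20 to 120 N. Pads are 22 mm wide; open, the fingers measure 114 mm over their backs; the gripper's body (76 mm by 85 mm) begins 54 mm behind the grasp point. The pads swing forward as they close: fully open they stand 13 mm farther back than shut.
Start: joints at [-1.262, 0.264, 1.604, -0, 1.274, -0.037], TCP at [0.229, -0.635, 0.231] pointing down, gripper open.
Joint ranges: [-2.63, 2.63], [-0.94, 2.18], [0.31, 2.57], [-1.31, 4.45], [0, 2.66], [-2.55, 2.55]. Speed limits (rad/s): [2.57, 2.57, 3.14, 3.14, 3.14, 3.14].

INTERFACE

Orientations are given as a rotation vector (axis times angle).
In Python, from workcell import read_state, viewer, job, bot gives the robot as it stands.
- The arm moves only by the shell command python3 -m crank 'ROWS' [FORCE]. ROWS is text: rows parted by semicolons, each of 7 numbers parted by spaces: the shift along the tool's x, y, z in mm, then the turn, a rotation vector about the tool's x, y, z in rad, then the closure in counts, from 0 (fully open) to 255 (shut). A call has 1 to 20 rows; each row is the pose to reach, as a shift and turn from the pose commanded when the call began, along the tool's axes at that moment; what a row does not reach only later rows make up. A row lasts 1/8 s, in which the tool goes at most 62.5 mm and 10.7 degrees, less where a joint would pass 70% of its speed; a pose out of reach is approached as far as the arm can. A call with a gripper value outside its range is refused whole. The fingers move at their own pace and stop on an object; FORCE is the grip in N (left out, the last holds). Time passes only in rows, so rows that repeat a pose let the fingers close. It gives the time, the measured TCP pose, the force and the opening at its end, in the units of the state.
- read_state(): the state, without advancing time (a new reading comes with each control period).
- viewer.read_camera(name): name is "side" or "top"; returns a dict with "pixels" (480x640x3 uint8, red, green, blue), "vertical_fov" (degrees; the focal length in pixels is half the picture's height over the tangent of half this angle, whatever the lens; pixels are square), "cx", "cy" (the principal point, pixels), "k1" (the pictures are not rectified: a ray, as slopes to the right and down, at radius r is drawn at 1 + k1 r^2 times it, then the intrinsics apply), "view" (4x4, takes a point from world to camera coordinates). Camera axes: x right, y up, looking along -z (the intrinsics and any distortion apply to the point x, -y, -z); pixel columns grow to the right and rows downward; lengths in m; the calibration is good to about 2 mm. A picture is of the moment at which its call begins. There is no depth.
- job.finish_job(): hands the job in, once; it reports no verdict.
The state is a dict: "time": time; "q": joint angles; "joint_vel": joint speeds; "joint_torque": joint torques, N m; "tool_pos": TCP position; "tcp_rot": TCP orientation; "wrist_force": force on the tool from outside, world axes, zero at the start; "torque": the same for the moment, N m; "width": opening from 0.0 (shut) to 1.0 (fully open).
Only numpy, scipy, OpenCV 4.12 (cv2) and the standard library are available. Lean on these libraries where they do the work, as an engineer would, in place of code of your own. Each camera call takes 0.05 s, during which the arm holds its last target.

## Working session

There is one attempt and no reset: what is moved stays moved. The work goes in short steps, Python scripts to look and compute and a shell command to move; the robot and the scene stay as the last step left them, time stands still between calls to the robot, and variables do not carry over. Pictures are saved under pics/ and viewed, and the job is handed in when it is done.

```bash
ls -la; mkdir -p pics
python3 - <<'E'
from workcell import read_state, viewer, job, bot
import cv2
s=read_state(); print(s); print(bot.grasp_offset)
for n in("side","top"):
    c=viewer.read_camera(n); print(n,{k:v for k,v in c.items() if k!="pixels"})
    cv2.imwrite(f"pics/{n}0.png",c["pixels"][:,:,::-1])
E
```

```text
total 12
drwxr-xr-x  3 agent agent 4096 Dec  7 16:06 .
drwxr-xr-x 23 root  root  4096 Dec  7 16:06 ..
drwxr-xr-x  2 agent agent 4096 Dec  7 16:06 pics
{'time': 0.0, 'q': array([-1.26191514e+00,  2.64790674e-01,  1.60538257e+00,  1.02327863e-05,
        1.27372470e+00, -3.68649794e-02]), 'joint_vel': array([ 0.00087129,  0.00024828, -0.00031192,  0.00039809,  0.00070644,
        0.0005521 ]), 'joint_torque': array([ 2.23402429e-03, -5.15103328e+01, -3.67314863e+01,  2.11807774e-04,
        1.30324109e-02,  7.81906124e-06]), 'tool_pos': array([ 0.22855387, -0.63433702,  0.22993214]), 'tcp_rot': array([-3.09251554e+00, -5.39998004e-01,  4.75420603e-04]), 'wrist_force': array([-0.3450589 , -0.20895291,  0.13934436]), 'torque': array([ 0.01517558, -0.04120821,  0.00075735]), 'width': 1.001172379530446}
0.0187
side {'vertical_fov': 48.78357055348869, 'cx': 314.6412707370656, 'cy': 242.03981446700564, 'k1': -0.13514209275024572, 'view': array([[-0.80940381, -0.58722865,  0.00529074,  0.36770698],
       [ 0.30218453, -0.4087558 ,  0.86116387, -0.28080272],
       [-0.50353747,  0.69862809,  0.50829991, -0.95801927],
       [ 0.        ,  0.        ,  0.        ,  1.        ]])}
top {'vertical_fov': 51.85203067386019, 'cx': 322.4973241648436, 'cy': 235.86038120839797, 'k1': 0.04032902160963804, 'view': array([[ 0.02791926, -0.99959441, -0.00561597, -0.05953085],
       [ 0.9950134 ,  0.02725226,  0.09594602, -0.5159916 ],
       [-0.09575406, -0.00826671,  0.9953707 , -1.09763148],
       [ 0.        ,  0.        ,  0.        ,  1.        ]])}
```

View pics/top0.png

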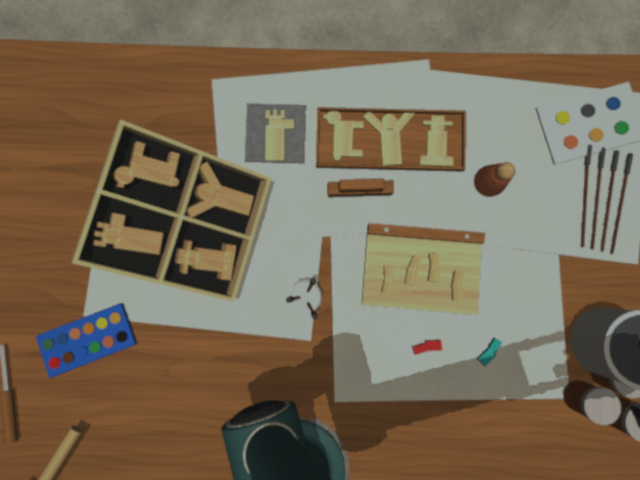

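View pics/side0.png

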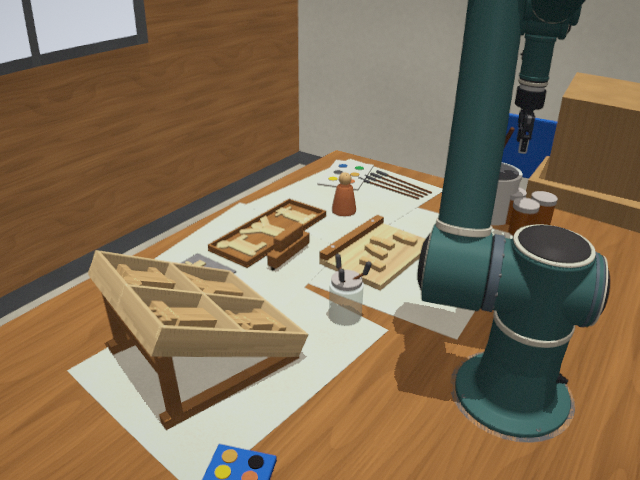

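```bash
cat > h.py <<'E'
import numpy as np, cv2
from scipy.spatial.transform import Rotation as R
from workcell import read_state, viewer, job, bot
def K(c):
    f=240/np.tan(np.radians(c["vertical_fov"])/2)
    return np.array([[f,0,c["cx"]],[0,f,c["cy"]],[0,0,1.]]),np.array([c["k1"],0,0,0.])
F=np.diag([1,-1,-1.])
def rays(c,px):
    k,d=K(c); px=np.asarray(px,float).reshape(-1,1,2)
    u=cv2.undistortPoints(px,k,d,criteria=(3,50,1e-10)) if 0 else cv2.undistortPoints(px,k,d)
    u=u.reshape(-1,2); V=c["view"]; Rm=V[:3,:3]; o=-Rm.T@V[:3,3]
    return o,(np.c_[u,np.ones(len(u))]@F)@Rm
def onplane(c,px,z=0,n=(0,0,1),p0=None):
    o,d=rays(c,px); n=np.array(n,float); p0=np.array([0,0,z]) if p0 is None else np.array(p0)
    t=((p0-o)@n)/(d@n); return o+t[:,None]*d
def proj(c,P):
    k,d=K(c); V=c["view"]; Rm=F@V[:3,:3]; t=F@V[:3,3]
    return cv2.projectPoints(np.asarray(P,float).reshape(-1,1,3),cv2.Rodrigues(Rm)[0],t,k,d)[0].reshape(-1,2)
def two(c1,p1,c2,p2):
    A=[];b=[];
    for c,p in((c1,p1),(c2,p2)):
        o,d=rays(c,p); d=d[0]/np.linalg.norm(d[0]); M=np.eye(3)-np.outer(d,d); A.append(M); b.append(M@o)
    x=np.linalg.lstsq(np.vstack(A),np.hstack(b),rcond=None); return x[0]
def snap(n,name,crop=None,s=4):
    c=viewer.read_camera(n); im=c["pixels"][:,:,::-1]
    if crop: x0,y0,x1,y1=crop; im=cv2.resize(im[y0:y1,x0:x1],None,fx=s,fy=s,interpolation=cv2.INTER_CUBIC)
    cv2.imwrite("pics/"+name+".png",im); return c
E
python3 - <<'E'
import cv2
a=cv2.imread("pics/top0.png")
def cr(b,s,n): x0,y0,x1,y1=b; cv2.imwrite(f"pics/{n}.png",cv2.resize(a[y0:y1,x0:x1],None,fx=s,fy=s,interpolation=cv2.INTER_CUBIC))
cr((65,110,285,310),3.6,"c_bins"); cr((235,90,475,210),3.3,"c_tmpl"); cr((300,170,530,370),3.4,"c_board")
E
```

```text
(no output)
```

View pics/c_bins.png

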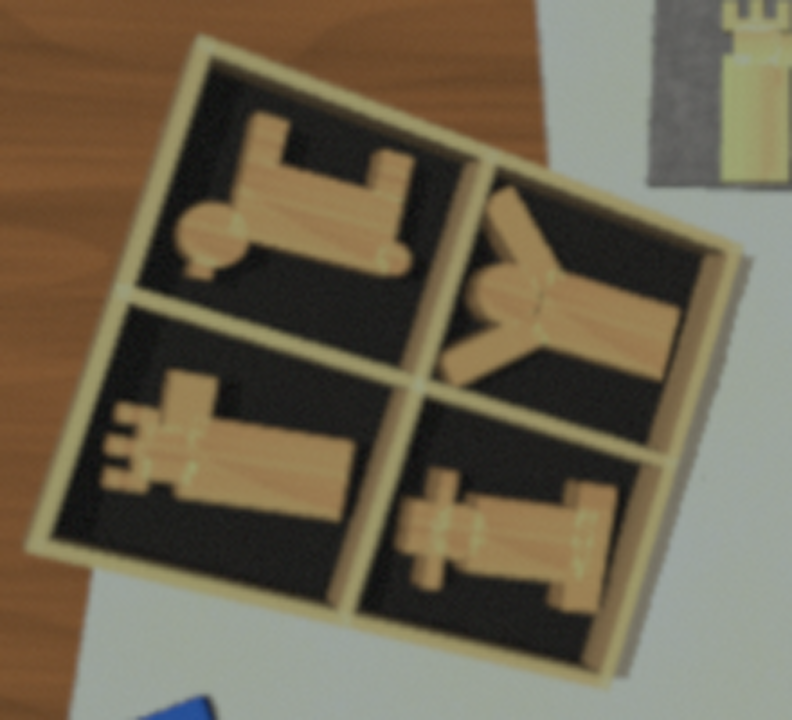

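View pics/c_tmpl.png

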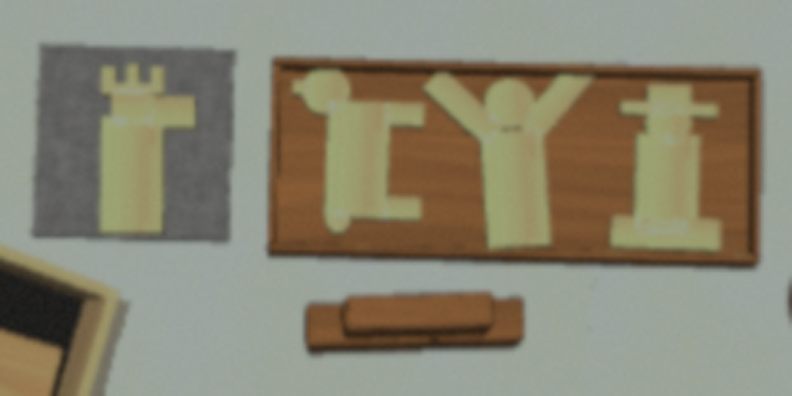

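View pics/c_board.png

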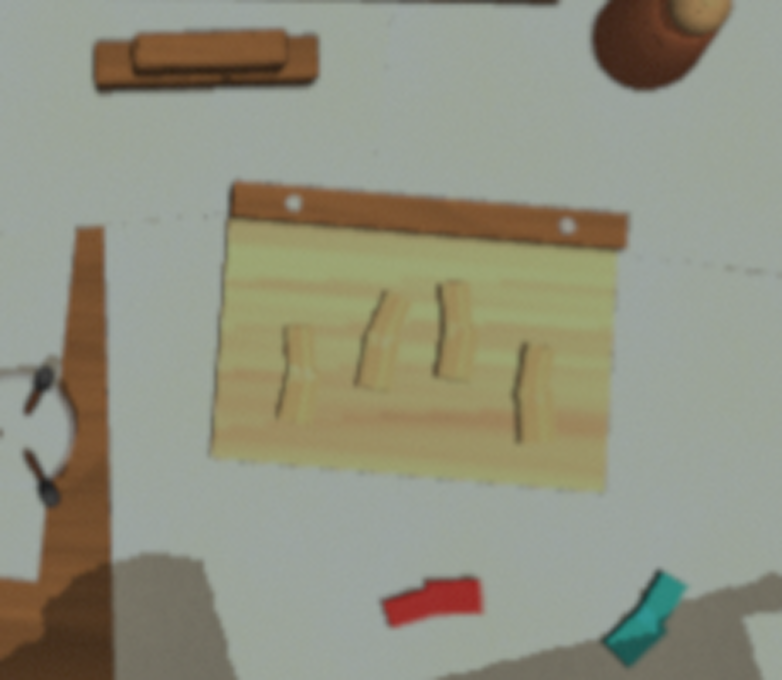

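The felt sample, px (276,135), has a three-pointed crown and a square gift, so the match is the king. Candidates that look like it:
- King blank, lower-left bin (130,236).
- Shepherd blank (205,258), sheep blank (147,167) and angel blank (222,195).
- Template look-alikes in the tray (345–435,138).

For the chips, the four pale ones are at (387,279), (411,269), (433,267) and (457,285). The red (427,347) and turquoise (489,351) ones are to be left alone. The scraper is at (361,187).

```bash
cat > m.py <<'E'
from h import *
c=viewer.read_camera("top")
def cb(p,o=(300,170),s=3.4): return np.array(p,float)/s+np.array(o)-0.5+0.5/s
# board: near corners of plate (z18), stop top corners (z38)
n=onplane(c,cb([[212,458],[604,491]]),.018); f=onplane(c,cb([[234,182],[628,214]]),.038)
print("near",n.round(4),"far",f.round(4))
e=(n[0]-n[1])+(f[0]-f[1]); yaw=np.arctan2(-e[0],e[1]); print("yaw",yaw, np.linalg.norm(n[0]-n[1]),np.linalg.norm(f[0]-f[1]))
B=R.from_euler('z',yaw).as_matrix(); bo=(n.mean(0)+f.mean(0))/2; bo[2]=0; print("board",bo, np.linalg.norm((f.mean(0)-n.mean(0))[:2]))
ch=onplane(c,cb([[297,374],[381,340],[453,330],[536,392]]),.025)
print("chips board",((ch-bo)@B).round(3))
# chip end points
ee=onplane(c,cb([[294,325],[296,424],[397,293],[370,388],[455,281],[452,381],[540,345],[535,443]]),.025);print("ends",((ee-bo)@B).round(3))
s=onplane(c,cb([[135,32],[286,29],[287,64],[136,71]]),.081); print("rib",s.round(4),s.mean(0))
a=onplane(c,cb([[405,600],[600,650],[635,70],[30,400]]),.0); print("red,turq,bust,jar~",a.round(3))
np.savez("m.npz",bo=bo,yaw=yaw)
im=c["pixels"][:,:,::-1].copy()
k=cv2.resize(im,None,fx=1,fy=1)
def box(T,o,lo,hi,col):
    P=np.array([[x,y,z] for z in(lo[2],hi[2]) for x,y in((lo[0],lo[1]),(hi[0],lo[1]),(hi[0],hi[1]),(lo[0],hi[1]))])@T.T+o
    q=(proj(c,P)*4).round().astype(int)
    for i in range(4):
        for a,b in((i,(i+1)%4),(4+i,4+(i+1)%4)): cv2.line(big,tuple(q[a]),tuple(q[b]),col,1)
big=cv2.resize(im,None,fx=4,fy=4,interpolation=cv2.INTER_CUBIC)
box(B,bo,(-.092,-.13,0),(.092,.13,.018),(0,0,255)); box(B,bo,(.068,-.13,.018),(.092,.13,.038),(255,0,0))
so=s.mean(0)*[1,1,0]; d=s[0]-s[1]+s[3]-s[2]; sy=np.arctan2(-d[0],d[1]); print("scraper yaw",sy,so)
S=R.from_euler('z',sy).as_matrix(); box(S,so,(-.015,-.075,0),(.015,.075,.044),(0,255,0)); box(S,so,(-.012,-.05,.044),(.012,.05,.081),(255,255,0))
cv2.imwrite("pics/ov1.png",big[170*4:320*4,310*4:500*4])
E
python3 m.py
```

```text
near [[ 0.3655 -0.1385  0.018 ]
 [ 0.3518 -0.3963  0.018 ]] far [[ 0.5476 -0.1479  0.038 ]
 [ 0.5334 -0.4066  0.038 ]]
yaw -0.05403150872586212 0.2582136165138345 0.2590182588223283
board [ 0.44960189 -0.27233396  0.        ] 0.1820979635204651
chips board [[-0.031  0.078  0.025]
 [-0.004  0.024  0.025]
 [ 0.006 -0.023  0.025]
 [-0.03  -0.08   0.025]]
ends [[ 0.001  0.082  0.025]
 [-0.064  0.076  0.025]
 [ 0.028  0.015  0.025]
 [-0.037  0.029  0.025]
 [ 0.039 -0.022  0.025]
 [-0.027 -0.024  0.025]
 [ 0.001 -0.081  0.025]
 [-0.063 -0.081  0.025]]
rib [[ 0.6374 -0.079   0.081 ]
 [ 0.6419 -0.1756  0.081 ]
 [ 0.6192 -0.1767  0.081 ]
 [ 0.6121 -0.0803  0.081 ]] [ 0.62766479 -0.12788578  0.081     ]
red,turq,bust,jar~ [[ 0.275 -0.27   0.   ]
 [ 0.247 -0.398  0.   ]
 [ 0.637 -0.424  0.   ]
 [ 0.4   -0.016  0.   ]]
scraper yaw 0.059665613312451085 [ 0.62766479 -0.12788578  0.        ]
```

View pics/ov1.png

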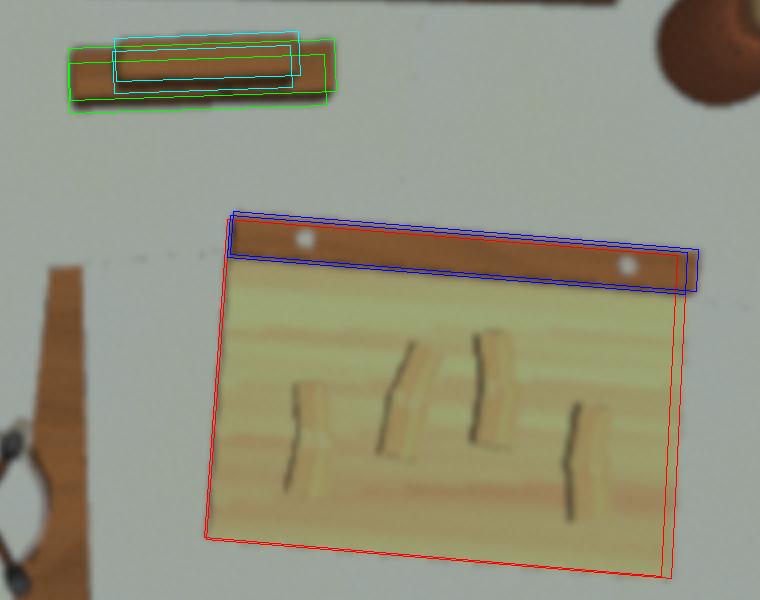

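```bash
cat >> h.py <<'E'
def Rdown(phi):  # tool x at angle phi, z down
    return np.array([[np.cos(phi),np.sin(phi),0],[np.sin(phi),-np.cos(phi),0],[0,0,-1.]])
def rows(targets,s=None):
    """targets: list of (pos, Rmat) -> row numbers relative to present measured pose"""
    s=s or read_state(); p0=s["tool_pos"]; R0=R.from_rotvec(s["tcp_rot"]).as_matrix()
    print("t",round(s["time"],2),"p",p0.round(4),"phi",round(np.arctan2(R0[1,0],R0[0,0]),3),"tz",R0[:,2].round(3),"w",round(s["width"],3),"F",s["wrist_force"].round(1))
    for p,Rm in targets:
        d=R0.T@(np.array(p)-p0)*1000; r=R.from_matrix(R0.T@Rm).as_rotvec()
        print(d.round(1),r.round(3), "rows>=",int(max(np.ceil(np.linalg.norm(d)/62.5),np.ceil(np.linalg.norm(r)/.186))))
m=np.load("m.npz"); bo=m["bo"]; byaw=float(m["yaw"]); B=R.from_euler('z',byaw).as_matrix()
def bw(x,y,z): return B@np.array([x,y,z])+bo
E
python3 - <<'E'
from h import *
s=[.627,-.128]; ph=np.pi/2+.045
rows([(s+[.231],Rdown(ph)),(s+[.12],Rdown(ph)),(s+[.05],Rdown(ph))])
E
```

```text
t 0.15 p [ 0.2286 -0.6345  0.2302] phi 0.346 tz [-0.001  0.002 -1.   ] w 1.0 F [ 0.6 -0.2 -0.5]
[ 5.465e+02 -3.415e+02 -1.000e-01] [-2.00e-03 -1.00e-03 -1.27e+00] rows>= 11
[ 546.5 -341.3  110.9] [-2.00e-03 -1.00e-03 -1.27e+00] rows>= 11
[ 546.5 -341.2  180.9] [-2.00e-03 -1.00e-03 -1.27e+00] rows>= 11
```

```bash
python3 -m crank '546.5 -341.4 0 0 0 -1.27 0;546.5 -341.4 0 0 0 -1.27 0;546.5 -341.4 0 0 0 -1.27 0;546.5 -341.4 0 0 0 -1.27 0;546.5 -341.4 0 0 0 -1.27 0;546.5 -341.4 0 0 0 -1.27 0;546.5 -341.4 0 0 0 -1.27 0;546.5 -341.4 0 0 0 -1.27 0;546.5 -341.4 0 0 0 -1.27 0;546.5 -341.4 0 0 0 -1.27 0;546.5 -341.4 0 0 0 -1.27 0;546.5 -341.4 0 0 0 -1.27 0;546.5 -341.4 60 0 0 -1.27 0;546.5 -341.4 90 0 0 -1.27 0;546.5 -341.4 90 0 0 -1.27 0' 40
python3 - <<'E'
from h import *
s=[.627,-.128]; ph=np.pi/2+.045
rows([(s+[.12],Rdown(ph)),(s+[.05],Rdown(ph))])
snap("top","t1",(310,150,510,320),4); snap("side","s1",(180,120,500,340),2.5)
E
```

```text
time: 2.02
tool_pos: [0.6233, -0.1299, 0.1376]
tcp_rot: [-2.169, -2.264, 0.007]
wrist_force: [-0.8, -0.9, 1.6]
width: 1.001
t 2.02 p [ 0.6233 -0.1299  0.1376] phi 1.614 tz [-0.008  0.001 -1.   ] w 1.001 F [-0.8 -0.9  1.6]
[ 1.7  3.9 17.6] [-0.008 -0.002 -0.002] rows>= 1
[ 1.6  4.4 87.6] [-0.008 -0.002 -0.002] rows>= 2
```

View pics/t1.png

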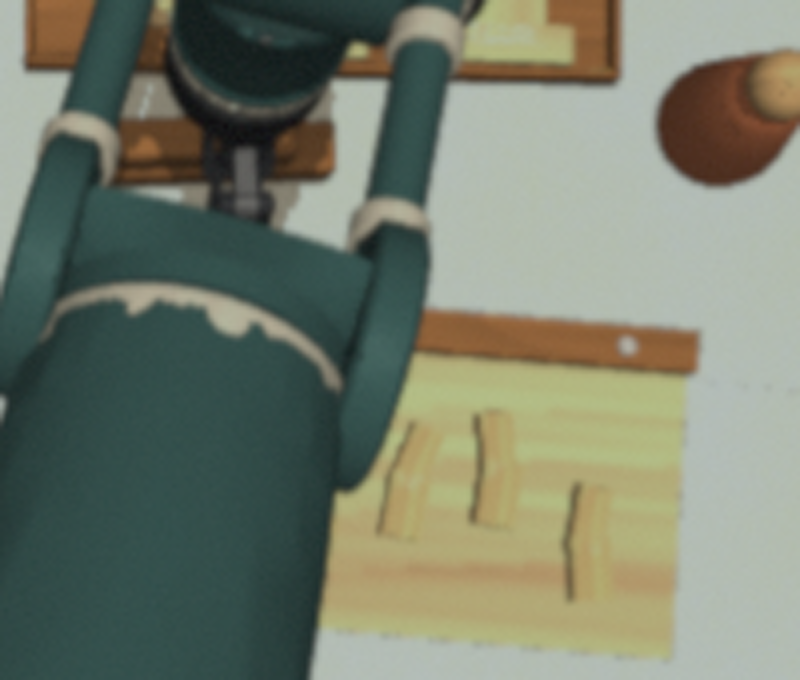

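View pics/s1.png

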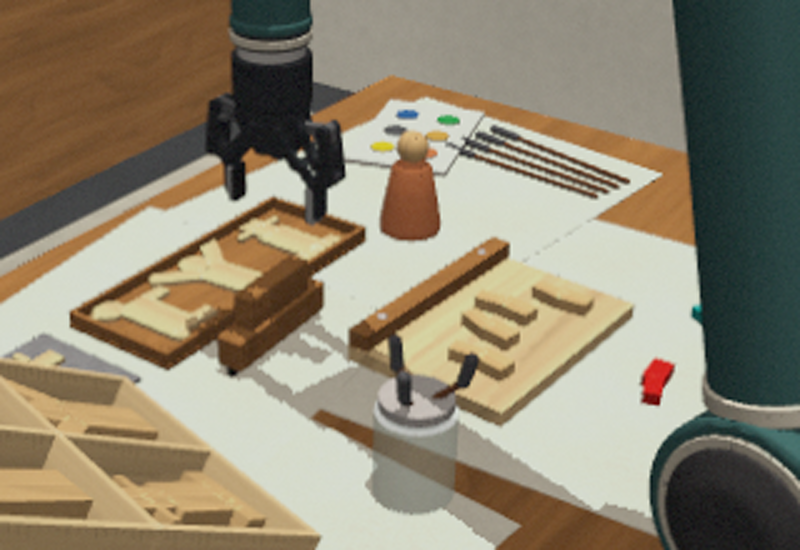

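Run:
```python
from h import *
s=[.627,-.128]; ph=np.pi/2+.045
rows([(s+[.12],Rdown(ph)),(s+[.05],Rdown(ph))])
```

```text
t 2.12 p [ 0.627  -0.1302  0.1422] phi 1.614 tz [ 0.001 -0.001 -1.   ] w 1.002 F [0.5 0.5 0. ]
[ 2.2  0.1 22.2] [ 0.     0.001 -0.002] rows>= 1
[ 2.2  0.1 92.2] [ 0.     0.001 -0.002] rows>= 2
```

Settled. Descending on the rib and gripping.

```bash
python3 -m crank '2 0 40 0 0 0 0;2 0 70 0 0 0 0;2 0 90 0 0 0 0;2 0 92 0 0 0 0;2 0 92 0 0 0 0;2 0 92 0 0 0 255;2 0 92 0 0 0 255;2 0 92 0 0 0 255;2 0 92 0 0 0 255;2 0 92 0 0 0 255;2 0 92 0 0 0 255;2 0 92 0 0 0 255' 70
python3 - <<'E'
from h import *
ph=byaw
rows([([.62,-.128,.15],Rdown(ph))])
E
```

```text
time: 3.62
tool_pos: [0.6277, -0.1267, 0.0498]
tcp_rot: [2.17, 2.27, 0.001]
wrist_force: [0.7, -0.2, 3.8]
width: 0.269
t 3.62 p [ 0.6277 -0.1267  0.0498] phi 1.616 tz [ 0.001 -0.    -1.   ] w 0.269 F [ 0.7 -0.2  3.8]
[  -1.    -7.6 -100.2] [ 1.00e-03 -1.00e-03  1.67e+00] rows>= 9
```

Run:
```python
from h import *
ph=byaw
rows([([.628,-.1267,.15],Rdown(ph)),(bw(-.015,.118,.15),Rdown(ph)),(bw(-.015,.118,.070),Rdown(ph))])
```

```text
t 3.62 p [ 0.6277 -0.1267  0.0498] phi 1.616 tz [ 0.001 -0.    -1.   ] w 0.269 F [ 0.7 -0.2  3.8]
[-1.000e-01  4.000e-01 -1.002e+02] [ 1.00e-03 -1.00e-03  1.67e+00] rows>= 9
[ -18.6 -187.6 -100.4] [ 1.00e-03 -1.00e-03  1.67e+00] rows>= 9
[ -18.6 -187.7  -20.4] [ 1.00e-03 -1.00e-03  1.67e+00] rows>= 9
```

```bash
python3 -m crank '0 0 -40 0 0 0 255;0 0 -80 0 0 0.17 255;0 0 -100 0 0 0.35 255;0 0 -100 0 0 0.53 255;0 0 -100 0 0 0.71 255;0 0 -100 0 0 0.89 255;0 0 -100 0 0 1.07 255;0 0 -100 0 0 1.25 255;0 -20 -100 0 0 1.43 255;-3 -60 -100 0 0 1.6 255;-8 -100 -100 0 0 1.67 255;-13 -140 -100 0 0 1.67 255;-17 -170 -100 0 0 1.67 255;-18.6 -187.6 -100 0 0 1.67 255;-18.6 -187.6 -100 0 0 1.67 255;-18.6 -187.6 -70 0 0 1.67 255;-18.6 -187.6 -50 0 0 1.67 255;-18.6 -187.6 -50 0 0 1.67 255'
python3 - <<'E'
from h import *
snap("top","t2",(290,190,510,350),3.6); snap("side","s2",(260,150,500,340),3.3)
rows([(bw(-.015,.118,.070),Rdown(byaw)),(bw(-.015,-.18,.070),Rdown(byaw))])
E
```

```text
time: 5.88
tool_pos: [0.4399, -0.1529, 0.0975]
tcp_rot: [-3.139, 0.085, 0.006]
wrist_force: [-0.2, 0.1, -1.8]
width: 0.27
t 5.97 p [ 0.4415 -0.1537  0.0996] phi -0.054 tz [ 0. -0. -1.] w 0.268 F [ 0.7 -0.  -1.9]
[-0.5  0.  29.6] [ 0. -0.  0.] rows>= 1
[ -0.6 298.   29.6] [ 0. -0.  0.] rows>= 5
```

View pics/t2.png

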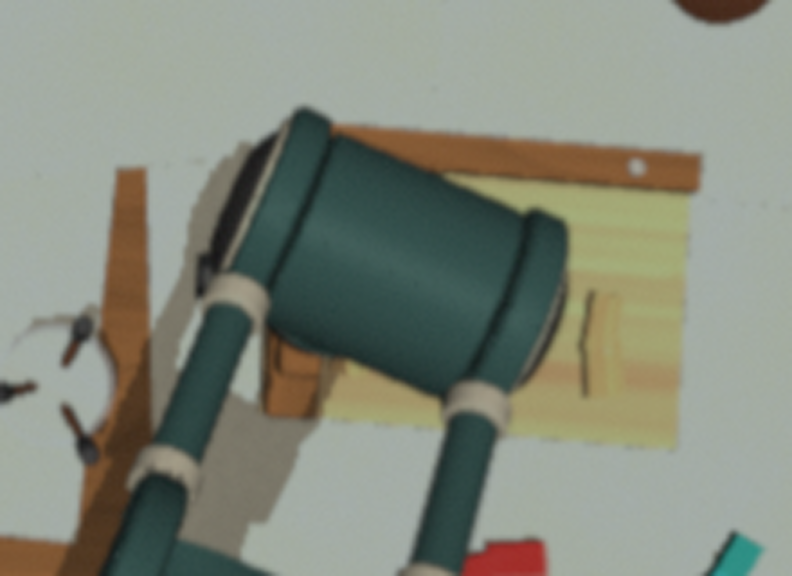

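View pics/s2.png

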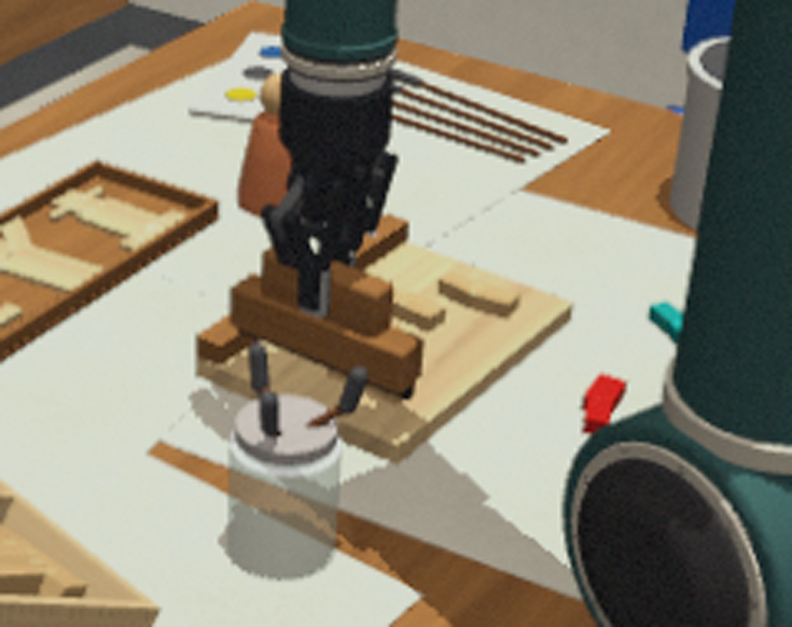

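```bash
python3 -m crank '0 0 15 0 0 0 255;0 0 26 0 0 0 255;0 0 30 0 0 0 255;0 0 30 0 0 0 255;0 18 30 0 0 0 255;0 36 30 0 0 0 255;0 54 30 0 0 0 255;0 72 30 0 0 0 255;0 90 30 0 0 0 255;0 108 30 0 0 0 255;0 126 30 0 0 0 255;0 144 30 0 0 0 255;0 162 30 0 0 0 255;0 180 30 0 0 0 255;0 198 30 0 0 0 255;0 216 30 0 0 0 255;0 234 30 0 0 0 255;0 252 30 0 0 0 255;0 265 30 0 0 0 255;0 265 30 0 0 0 255'
python3 - <<'E'
from h import *
snap("top","t3",(320,190,540,350),3.6); snap("side","s3",(260,150,500,340),3.3)
rows([(bw(-.015,-.21,.070),Rdown(byaw))])
E
```

```text
time: 8.48
tool_pos: [0.4262, -0.4194, 0.0693]
tcp_rot: [3.14, -0.087, 0.001]
wrist_force: [0.5, 0.6, -2.1]
width: 0.268
t 8.57 p [ 0.426  -0.418   0.0691] phi -0.054 tz [-0.     0.001 -1.   ] w 0.268 F [-0.1 -0.3 -2.1]
[ 0.7 63.2 -1. ] [-0.001  0.    -0.   ] rows>= 2
```

View pics/t3.png

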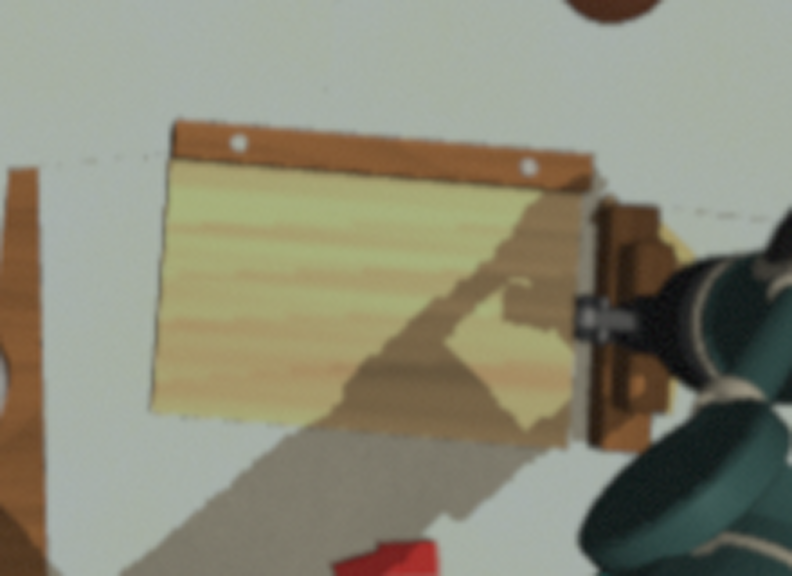

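View pics/s3.png

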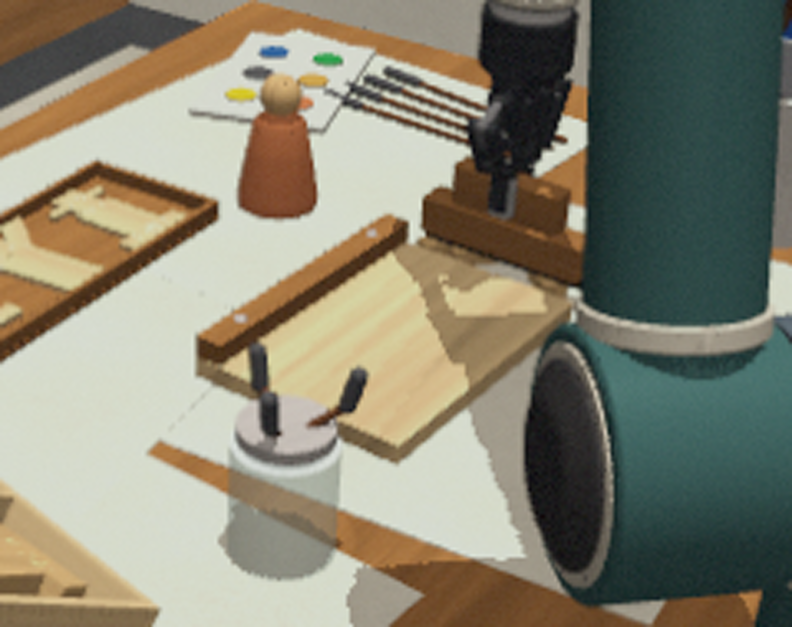

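Run:
```python
from h import *
ph=1.616
rows([([.426,-.418,.2],Rdown(byaw)),([.628,-.127,.2],Rdown(ph)),([.628,-.127,.051],Rdown(ph))])
```

```text
t 8.57 p [ 0.426  -0.418   0.0691] phi -0.054 tz [-0.     0.001 -1.   ] w 0.268 F [-0.1 -0.3 -2.1]
[-1.000e-01 -1.000e-01 -1.309e+02] [-0.001  0.    -0.   ] rows>= 3
[ 185.8 -301.7 -130.8] [-1.00e-03 -0.00e+00 -1.67e+00] rows>= 9
[ 185.8 -301.6   18.2] [-1.00e-03 -0.00e+00 -1.67e+00] rows>= 9
```

```bash
python3 -m crank '0 0 -50 0 0 0 255;0 0 -100 0 0 0 255;0 0 -130 0 0 0 255;20 -33 -130 0 0 -0.17 255;40 -66 -130 0 0 -0.34 255;60 -99 -130 0 0 -0.51 255;80 -132 -130 0 0 -0.68 255;100 -165 -130 0 0 -0.85 255;120 -198 -130 0 0 -1.02 255;140 -231 -130 0 0 -1.19 255;160 -264 -130 0 0 -1.36 255;180 -290 -130 0 0 -1.53 255;186 -301.6 -130 0 0 -1.67 255;186 -301.6 -100 0 0 -1.67 255;186 -301.6 -60 0 0 -1.67 255;186 -301.6 -25 0 0 -1.67 255;186 -301.6 0 0 0 -1.67 255;186 -301.6 10 0 0 -1.67 255;186 -301.6 14 0 0 -1.67 255;186 -301.6 14 0 0 -1.67 255'
python3 - <<'E'
from h import *
snap("top","t4",(320,190,540,350),3.6); snap("side","s4",(180,120,500,340),2.5)
rows([([.628,-.127,.0505],Rdown(1.616))])
E
```

```text
time: 11.08
tool_pos: [0.629, -0.1272, 0.0563]
tcp_rot: [2.17, 2.27, 0.001]
wrist_force: [-0.2, 0.0, -1.7]
width: 0.269
t 11.18 p [ 0.6293 -0.1274  0.0568] phi 1.616 tz [ 0.002 -0.001 -1.   ] w 0.274 F [-0.8 -0.  -2.2]
[ 0.5 -1.3  6.3] [ 0.002  0.001 -0.   ] rows>= 1
```

View pics/t4.png

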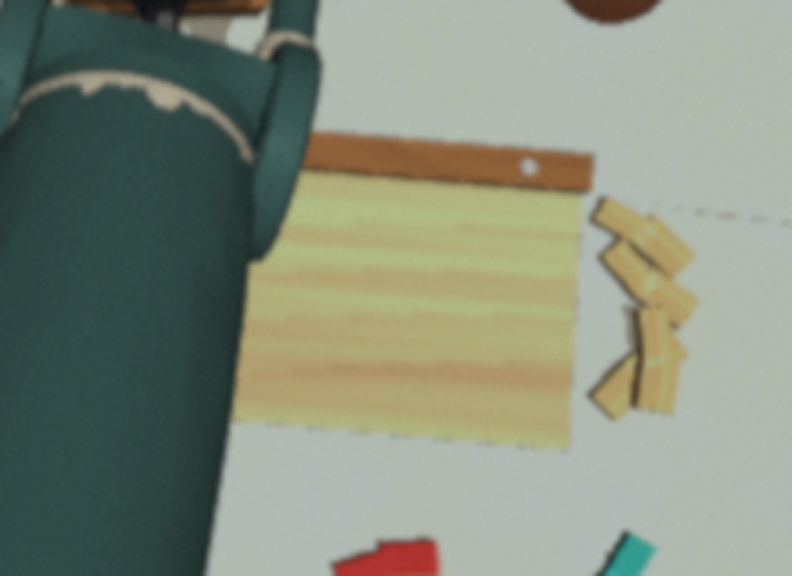

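View pics/s4.png

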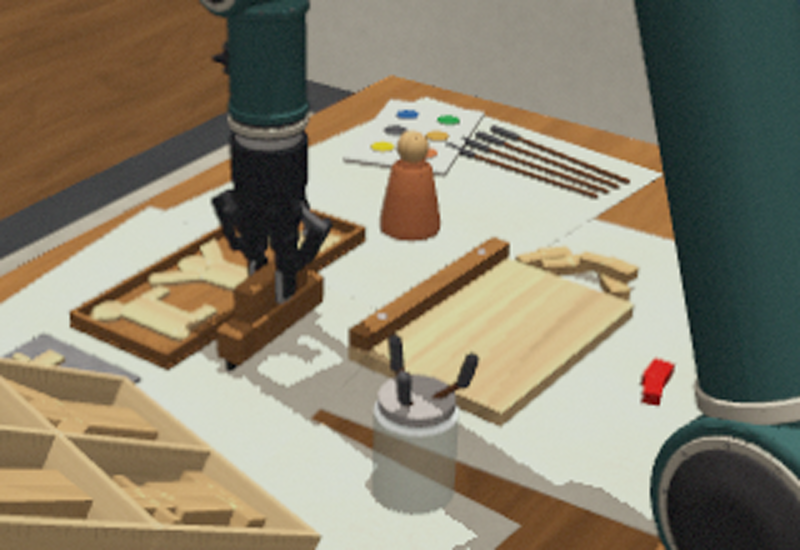

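All four pale chips lie on the paper right of the board's end, at about (491,252), (500,265), (502,290) and (490,295); the plate is bare. Lowering the scraper and releasing it.

```bash
python3 -m crank '0 0 3 0 0 0 255;0 0 5 0 0 0 255;0 0 6 0 0 0 255;0 0 6 0 0 0 255;0 0 6 0 0 0 255'
python3 -m crank '0 0 0 0 0 0 0;0 0 0 0 0 0 0;0 0 0 0 0 0 0;0 0 0 0 0 0 0;0 0 0 0 0 0 0;0 0 -40 0 0 0 0;0 0 -90 0 0 0 0;0 0 -150 0 0 0 0;0 0 -180 0 0 0 0;-150 -30 -200 0 0 0 0;-150 -30 -200 0 0 0 0;-150 -30 -200 0 0 0 0;-150 -30 -200 0 0 0 0'
python3 - <<'E'
from h import *
snap("top","t5",(310,150,500,290),4); snap("side","s5",(180,120,500,340),2.5)
rows([])
E
```

```text
time: 11.8
tool_pos: [0.6284, -0.1272, 0.0498]
tcp_rot: [2.171, 2.271, 0.0]
wrist_force: [-2.3, 1.3, 3.6]
width: 0.271
time: 13.42
tool_pos: [0.6046, -0.2808, 0.2497]
tcp_rot: [2.174, 2.266, -0.0]
wrist_force: [-0.4, 0.7, -0.6]
width: 0.999
t 13.53 p [ 0.6049 -0.2782  0.249 ] phi 1.615 tz [-0.     0.001 -1.   ] w 0.998 F [0.2 0.4 0.5]
```

View pics/s5.png

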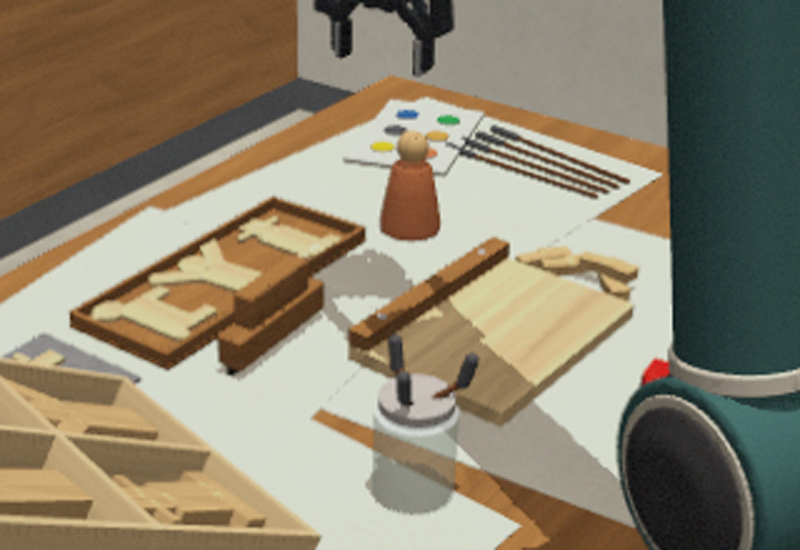

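Scraper stands on the table beyond the stop, released. Now the rack pose and the king blank.

Run:
```python
from h import *
c=snap("top","t6",(75,195,185,285),7)
```

```text
(no output)
```

View pics/t6.png

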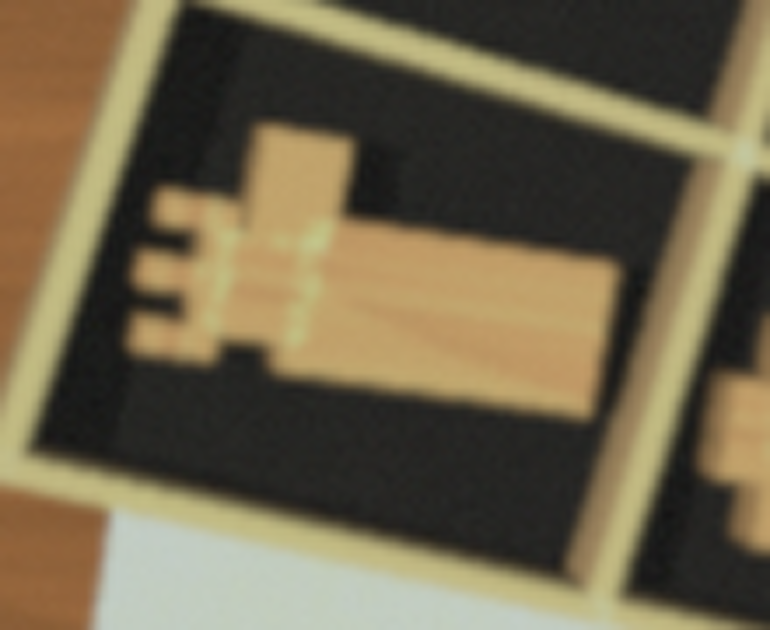

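```bash
cat > rack.py <<'E'
from h import *
from scipy.optimize import least_squares
def RR(yaw): # yaw = heading of up-slope direction
    x=np.array([np.cos(np.pi/6)*np.cos(yaw),np.cos(np.pi/6)*np.sin(yaw),.5]); y=np.array([-np.sin(yaw),np.cos(yaw),0]); return np.c_[x,y,np.cross(x,y)]
if __name__=="__main__":
    c=viewer.read_camera("top")
    px=np.array([[200,38],[742,248],[607,683],[28,550]])/3.6+[65,110]-.5+.5/3.6
    L=np.array([[.162,-.142,.04],[-.162,-.142,.04],[-.162,.142,.04],[.162,.142,.04]])
    f=lambda v:(proj(c,L@RR(v[0]).T+[v[1],v[2],.108])-px).ravel()
    r=least_squares(f,[1.5,.5,.3]); print(r.x,r.fun.round(1)); np.save("rack.npy",r.x)
    big=cv2.resize(c["pixels"][:,:,::-1],None,fx=3.5,fy=3.5,interpolation=cv2.INTER_CUBIC)
    v=r.x;T=RR(v[0]);o=np.array([v[1],v[2],.108])
    for cx in(-.079,.079):
        for cy in(-.069,.069):
            for z,col in((0,(0,0,255)),(.04,(255,0,0))):
                P=np.array([[cx+a*.075,cy+b*.065,z] for a,b in((-1,-1),(1,-1),(1,1),(-1,1))])@T.T+o
                q=(proj(c,P)*3.5+1.25).round().astype(int); cv2.polylines(big,[q.reshape(-1,1,2)],True,col,1)
    cv2.imwrite("pics/ovr.png",big[385:1085,228:980])
E
python3 rack.py
```

```text
[1.32033687 0.5434038  0.26250062] [-0.2 -1.3  0.5 -1.1  0.7  2.  -0.7  0.4]
```

View pics/ovr.png

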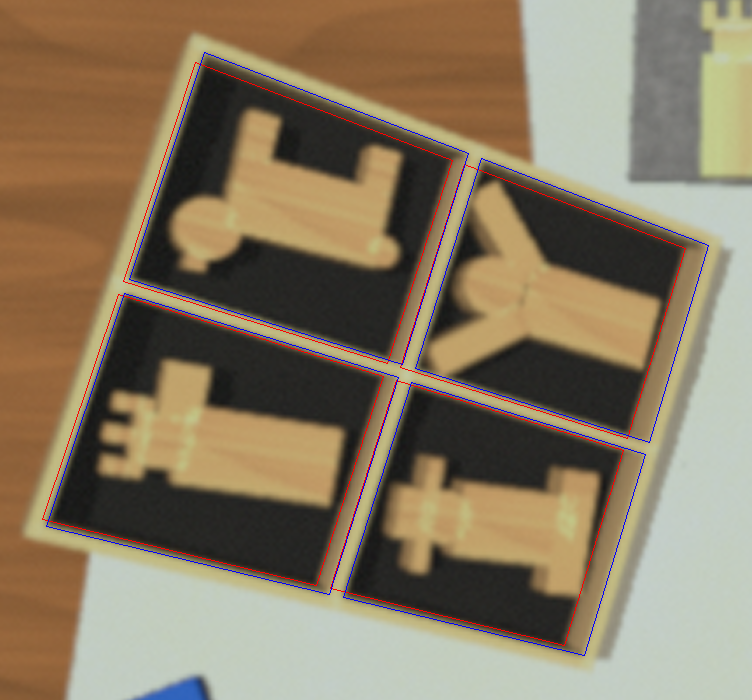

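```bash
cat > r2.py <<'E'
from rack import *
c=viewer.read_camera("top")
A=np.array([[200,38],[742,248],[607,683],[28,550],[125,292],[672,458],[487,163],[419,384],[347,610]])/3.6+[65,110]-.5+.5/3.6
L=np.array([[.162,-.142,.04],[-.162,-.142,.04],[-.162,.142,.04],[.162,.142,.04],[.158,0,.04],[-.158,0,.04],[0,-.138,.04],[0,0,.04],[0,.138,.04]])
for fz in(0,1):
    f=lambda v:(proj(c,L@RR(v[0]).T+[v[1],v[2],.108+fz*v[3]])-A).ravel()
    r=least_squares(f,[1.5,.5,.3,0]); print(r.x.round(4),r.fun.reshape(-1,2).round(1).tolist())
    if not fz: np.save("rack.npy",r.x[:3])
v=np.load("rack.npy");T=RR(v[0]);o=np.array([v[1],v[2],.108])
t6=lambda p:np.array(p,float)/7+[75,195]-.5+.5/7
def rk(p,z): return (onplane(c,t6(p),n=T[:,2],p0=o+T[:,2]*z)-o)@T
# king top face: robe upper side (y-) pts, robe lower side (y+), hem edge, gift outer, gift x16 edge, x38 edge
U=rk([[365,222],[615,262]],.03);W=rk([[275,372],[592,415]],.03);H=rk([[618,268],[595,412]],.03)
G=rk([[258,122],[352,138]],.03);E=rk([[354,142],[345,215]],.03);X=rk([[250,130],[243,215]],.03)
for n,q in zip("U W H G E X".split(),(U,W,H,G,E,X)): print(n,(q*1000).round(1).tolist())
d=(U[0]-U[1])/np.linalg.norm(U[0]-U[1])+(W[0]-W[1])/np.linalg.norm(W[0]-W[1]); a=np.arctan2(d[1],d[0]); print("blank yaw in rack",a)
Q=R.from_euler('z',a).as_matrix()
for n,q in zip("U W H G E X".split(),(U,W,H,G,E,X)): print(n,((q@Q)*1000).round(1).tolist())
E
python3 r2.py
```

```text
[1.3224 0.5436 0.2624 0.    ] [[-0.3, -1.3], [0.4, -1.4], [0.9, 1.7], [-0.5, 0.5], [-0.7, -0.2], [0.0, 1.0], [1.1, -2.7], [0.0, -0.2], [-0.7, 2.5]]
[ 1.3222  0.5454  0.2669 -0.014 ] [[0.4, 0.1], [-0.9, -0.9], [0.0, 0.6], [0.9, -0.3], [0.4, 0.2], [-1.1, 0.7], [0.7, -1.8], [-0.2, -0.2], [-0.6, 1.5]]
U [[90.9, 50.0, 30.0], [23.5, 41.4, 30.0]]
W [[100.9, 96.4, 30.0], [16.7, 85.6, 30.0]]
H [[22.2, 42.9, 30.0], [16.1, 84.5, 30.0]]
G [[124.8, 31.6, 30.0], [100.8, 28.5, 30.0]]
E [[100.0, 29.5, 30.0], [96.4, 49.6, 30.0]]
X [[126.1, 34.3, 30.0], [121.1, 57.2, 30.0]]
blank yaw in rack 0.12672321670795036
U [[96.5, 38.1, 30.0], [28.6, 38.1, 30.0]]
W [[112.3, 82.9, 30.0], [27.4, 82.8, 30.0]]
H [[27.4, 39.7, 30.0], [26.7, 81.8, 30.0]]
G [[127.8, 15.6, 30.0], [103.6, 15.6, 30.0]]
E [[103.0, 16.6, 30.0], [101.9, 37.0, 30.0]]
X [[129.4, 18.1, 30.0], [127.4, 41.4, 30.0]]
```

```bash
cat > r3.py <<'E'
from rack import *
v=np.load("rack.npy");T=RR(v[0]);o=np.array([v[1],v[2],.108])
a=.127; bl=o+T@np.array([.0797,.0711,0]); TB=T@R.from_euler('z',a).as_matrix()
np.savez("blank.npz",bl=bl,TB=TB); print(bl,TB.round(3).tolist())
king=np.array([[-61,-22],[16,-22],[16,-44],[38,-44],[38,22],[16,22],[-61,22]])/1000
c=snap("side","tmp"); s=3.2
big=cv2.resize(c["pixels"][:,:,::-1],None,fx=s,fy=s,interpolation=cv2.INTER_CUBIC)
for z,col in((.03,(0,0,255)),(0,(255,0,0))):
    q=(proj(c,np.c_[king,np.full(7,z)]@TB.T+bl)*s).round().astype(int); cv2.polylines(big,[q.reshape(-1,1,2)],True,col,1)
L=np.array([[.162,-.142,.04],[-.162,-.142,.04],[-.162,.142,.04],[.162,.142,.04]])
q=(proj(c,L@T.T+o)*s).round().astype(int); cv2.polylines(big,[q.reshape(-1,1,2)],True,(0,255,0),1)
L=np.array([[.004,.004,.04],[.154,.004,.04],[.154,.134,.04],[.004,.134,.04]])
q=(proj(c,L@T.T+o)*s).round().astype(int); cv2.polylines(big,[q.reshape(-1,1,2)],True,(255,255,0),1)
cv2.imwrite("pics/ovs.png",big[int(235*s):int(370*s),int(80*s):int(320*s)])
c=viewer.read_camera("top"); s=7
big=cv2.resize(c["pixels"][:,:,::-1],None,fx=s,fy=s,interpolation=cv2.INTER_CUBIC)
for z,col in((.03,(0,0,255)),(0,(255,0,0))):
    q=(proj(c,np.c_[king,np.full(7,z)]@TB.T+bl)*s+3).round().astype(int); cv2.polylines(big,[q.reshape(-1,1,2)],True,col,1)
q=(proj(c,L@T.T+o)*s+3).round().astype(int); cv2.polylines(big,[q.reshape(-1,1,2)],True,(255,255,0),1)
cv2.imwrite("pics/ovt.png",big[195*s:285*s,75*s:185*s])
E
python3 r3.py
```

```text
[0.4916746  0.34675501 0.14785   ] [[0.088, -0.988, -0.123], [0.864, 0.138, -0.485], [0.496, -0.063, 0.866]]
```

View pics/ovs.png

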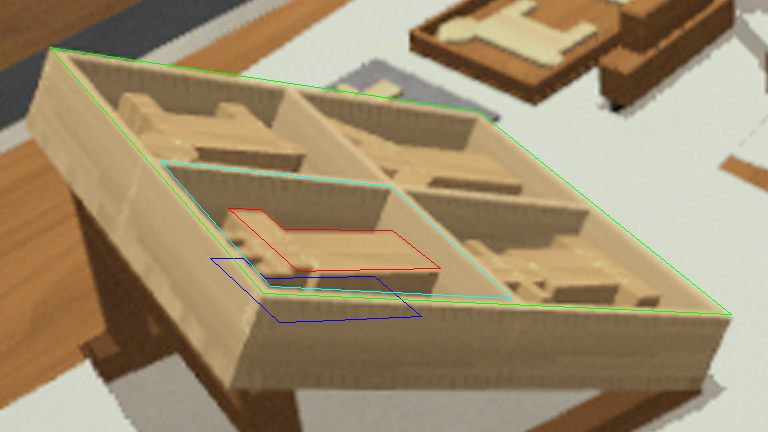

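View pics/ovt.png

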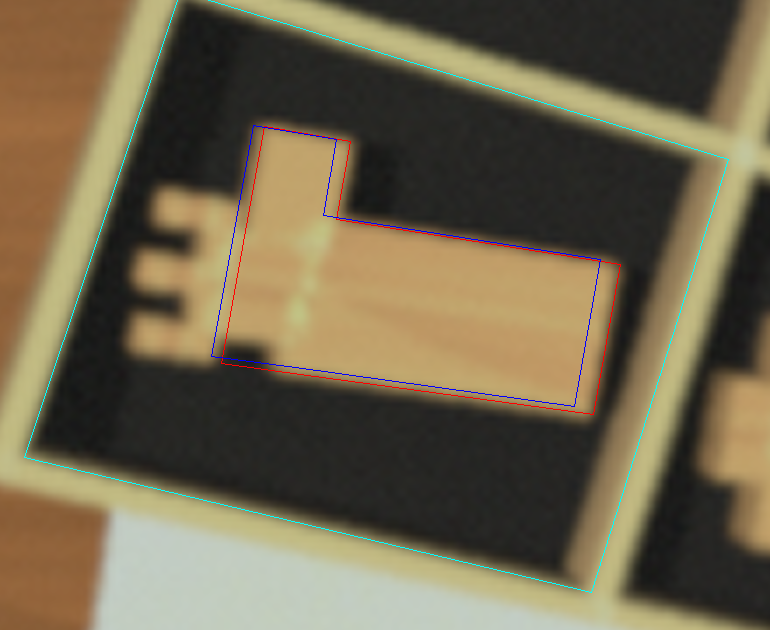

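```bash
cat >> h.py <<'E'
def gr(x,y,z):
    d=np.load("blank.npz"); T=d["TB"]; return d["bl"]+T@np.array([x,y,z]), np.c_[T[:,0],-T[:,1],-T[:,2]]
E
python3 - <<'E'
from h import *
print(gr(-.004,0,.15)[0]); rows([gr(-.004,0,.15),gr(-.004,0,.003)])
E
```

```text
[0.47288132 0.27060183 0.27576992]
t 13.78 p [ 0.6052 -0.2771  0.249 ] phi 1.617 tz [-0.  0. -1.] w 1.001 F [-0.5  0.1  0.4]
[ 553.3 -106.7  -26.5] [-0.11   0.512  0.164] rows>= 10
[623.5 -85.3 100.9] [-0.11   0.512  0.164] rows>= 11
```

```bash
python3 -m crank '50 -10 -30 0 0 0 70;110 -22 -40 0 0 0 70;170 -33 -40 0 0 0 70;230 -45 -40 0 0 0 70;290 -56 -40 0 0 0 70;350 -68 -40 -0.02 0.1 0.03 70;410 -79 -40 -0.04 0.2 0.06 70;460 -90 -35 -0.06 0.3 0.1 70;500 -98 -30 -0.08 0.4 0.13 70;530 -104 -28 -0.1 0.48 0.16 70;553 -106.7 -26.5 -0.11 0.512 0.164 70;553 -106.7 -26.5 -0.11 0.512 0.164 70;553 -106.7 -26.5 -0.11 0.512 0.164 70;553 -106.7 -26.5 -0.11 0.512 0.164 70;553 -106.7 -26.5 -0.11 0.512 0.164 70' 60
python3 - <<'E'
from h import *
snap("top","t7",(65,110,285,310),3.6); snap("side","s7",(60,60,330,380),1.87)
rows([gr(-.004,0,.15),gr(-.004,0,.05),gr(-.004,0,.003)])
print(read_state()["q"].round(3))
E
```

```text
time: 15.65
tool_pos: [0.4741, 0.2689, 0.2761]
tcp_rot: [-2.085, -1.843, -0.617]
wrist_force: [1.1, 0.1, -1.0]
width: 0.72
t 15.75 p [0.4739 0.269  0.2759] phi 1.467 tz [ 0.124  0.484 -0.866] w 0.725 F [ 0.7  0.4 -0.1]
[ 1.2 -1.3  0.8] [ 0.001  0.001 -0.002] rows>= 1
[  1.3  -1.4 100.8] [ 0.001  0.001 -0.002] rows>= 2
[  1.4  -1.5 147.8] [ 0.001  0.001 -0.002] rows>= 3
[ 0.174 -0.189  2.076  0.54   1.087  0.081]
```

View pics/t7.png

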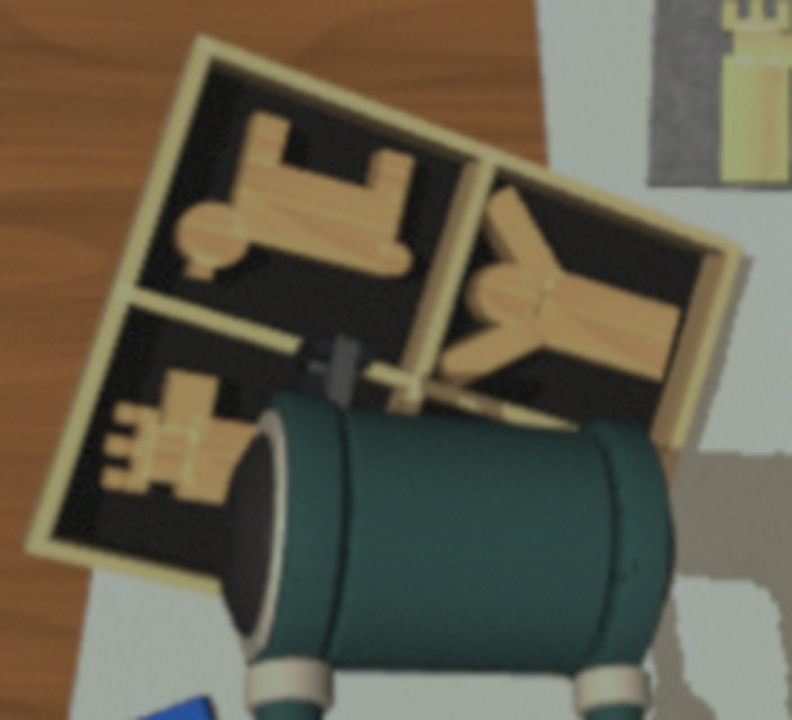

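View pics/s7.png

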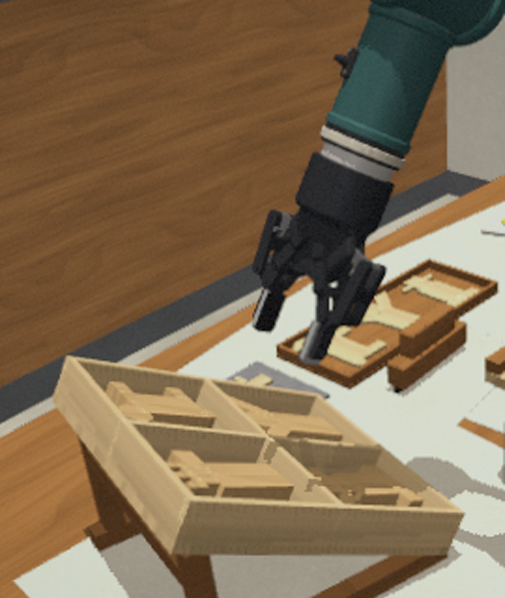

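```bash
python3 -m crank '1 -1 40 0 0 0 70;1.3 -1.4 80 0 0 0 70;1.3 -1.4 110 0 0 0 70;1.3 -1.4 115 0 0 0 70;1.3 -1.4 115 0 0 0 70'
python3 - <<'E'
from h import *
snap("side","s8",(80,180,280,360),4)
rows([gr(-.004,0,.003)])
E
```

```text
time: 16.38
tool_pos: [0.4868, 0.3262, 0.1771]
tcp_rot: [-2.085, -1.843, -0.616]
wrist_force: [-0.2, -0.0, 0.2]
width: 0.729
t 16.43 p [0.4873 0.3262 0.1779] phi 1.468 tz [ 0.125  0.484 -0.866] w 0.723 F [ 0.2 -0.8  0.2]
[-0.7 -0.5 33.5] [ 0.002  0.    -0.001] rows>= 1
```

View pics/s8.png

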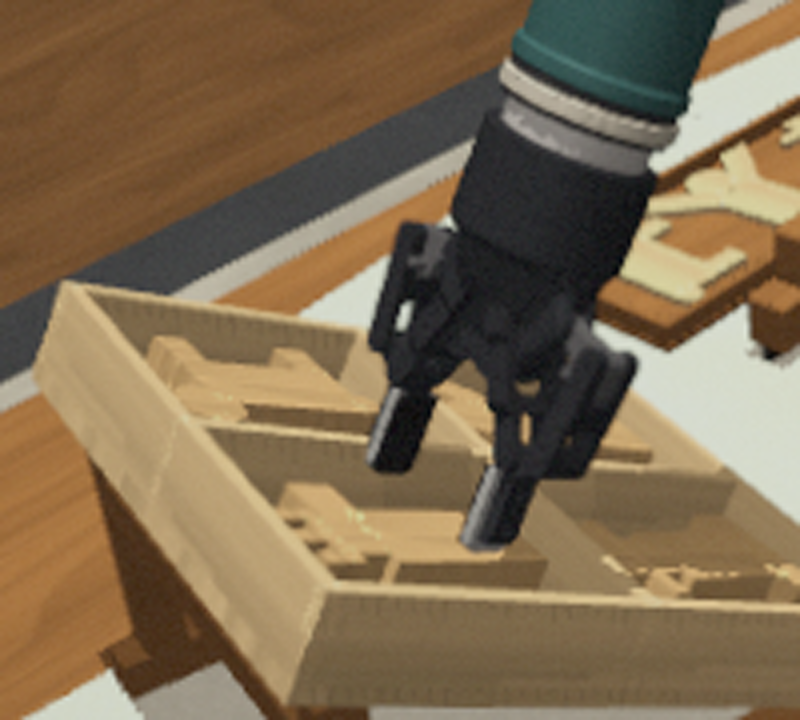

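```bash
python3 -m crank '-0.7 -0.5 12 0 0 0 70;-0.7 -0.5 22 0 0 0 70;-0.7 -0.5 30 0 0 0 70;-0.7 -0.5 33 0 0 0 70;-0.7 -0.5 33 0 0 0 70'
python3 - <<'E'
from h import *
snap("side","s9",(80,180,280,360),4)
rows([gr(-.004,0,.003)])
E
```

```text
time: 17.05
tool_pos: [0.4899, 0.3418, 0.1473]
tcp_rot: [-2.085, -1.843, -0.615]
wrist_force: [0.4, -0.5, -0.2]
width: 0.723
t 17.1 p [0.4901 0.3418 0.1477] phi 1.468 tz [ 0.124  0.484 -0.866] w 0.723 F [ 0.   0.3 -0.2]
[ 0.5  0.9 -0.5] [ 0.001  0.001 -0.001] rows>= 1
```

View pics/s9.png

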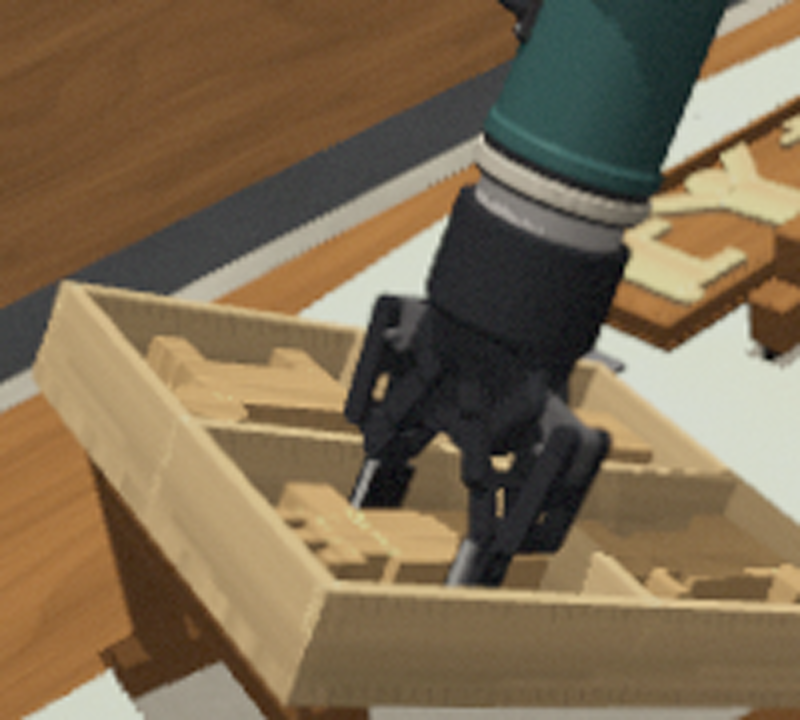

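Fingers straddle the robe with no contact force. Closing.

```bash
python3 -m crank '0 0 0 0 0 0 255;0 0 0 0 0 0 255;0 0 0 0 0 0 255;0 0 0 0 0 0 255;0 0 0 0 0 0 255;0 0 0 0 0 0 255' 60
python3 -m crank '0 0 -8 0 0 0 255;0 0 -18 0 0 0 255;0 0 -35 0 0 0 255;0 0 -60 0 0 0 255;0 0 -90 0 0 0 255;0 0 -120 0 0 0 255;0 0 -140 0 0 0 255;0 0 -150 0 0 0 255'
python3 - <<'E'
from h import *
snap("side","s10",(80,80,320,360),2.4)
rows([(bw(-.012,0,.2),Rdown(np.pi/2+byaw)),(bw(-.012,0,.08),Rdown(np.pi/2+byaw))])
E
```

```text
time: 17.85
tool_pos: [0.4905, 0.3417, 0.1484]
tcp_rot: [-2.085, -1.843, -0.618]
wrist_force: [-1.6, -4.0, 5.9]
width: 0.502
time: 18.85
tool_pos: [0.472, 0.2684, 0.28]
tcp_rot: [-2.086, -1.844, -0.62]
wrist_force: [0.1, 0.4, -1.7]
width: 0.505
t 18.9 p [0.4722 0.2683 0.2805] phi 1.469 tz [ 0.127  0.484 -0.866] w 0.503 F [ 0.6  0.2 -0.1]
[-509.4   36.  -196.2] [ 0.088 -0.517 -0.067] rows>= 9
[-569.    27.9  -92.4] [ 0.088 -0.517 -0.067] rows>= 10
```

View pics/s10.png

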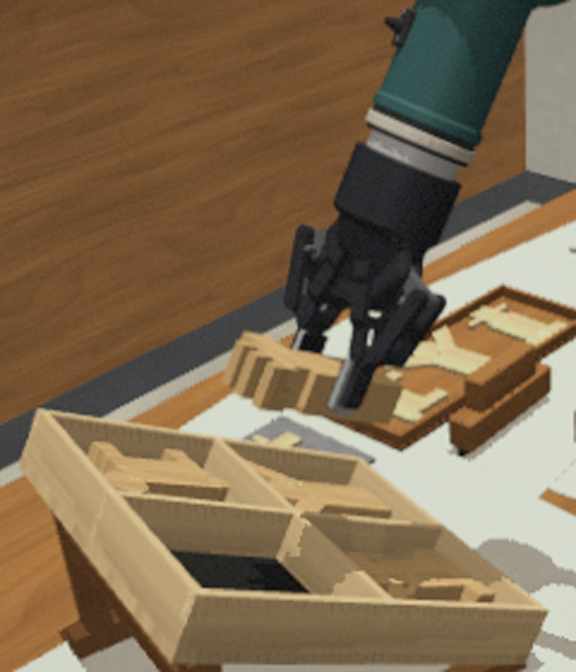

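```bash
python3 -m crank '-25 2 -10 0 -0.03 0 255;-65 5 -26 0.01 -0.08 -0.01 255;-110 8 -44 0.02 -0.14 -0.02 255;-155 11 -60 0.03 -0.2 -0.03 255;-200 14 -77 0.04 -0.26 -0.04 255;-245 17 -95 0.05 -0.32 -0.05 255;-290 21 -112 0.06 -0.38 -0.055 255;-335 24 -129 0.07 -0.43 -0.06 255;-380 27 -147 0.08 -0.48 -0.065 255;-420 30 -162 0.088 -0.517 -0.067 255;-455 32 -175 0.088 -0.517 -0.067 255;-485 34 -187 0.088 -0.517 -0.067 255;-503 36 -194 0.088 -0.517 -0.067 255;-509.4 36 -196.2 0.088 -0.517 -0.067 255;-509.4 36 -196.2 0.088 -0.517 -0.067 255'
python3 - <<'E'
from h import *
snap("side","s11",(180,40,500,300),2.4)
rows([(bw(-.012,-.004,.1),Rdown(np.pi/2+byaw)),(bw(-.012,-.004,.04),Rdown(np.pi/2+byaw))])
E
```

```text
time: 20.78
tool_pos: [0.437, -0.2705, 0.1973]
tcp_rot: [-2.278, -2.159, 0.004]
wrist_force: [0.5, -0.1, -2.5]
width: 0.502
t 20.82 p [ 0.4372 -0.2702  0.1975] phi 1.518 tz [-0.004  0.    -1.   ] w 0.503 F [-0.5  0.3 -1.6]
[-5.4  0.9 97.5] [-0.004 -0.     0.001] rows>= 2
[ -5.5   1.1 157.5] [-0.004 -0.     0.001] rows>= 3
```

View pics/s11.png

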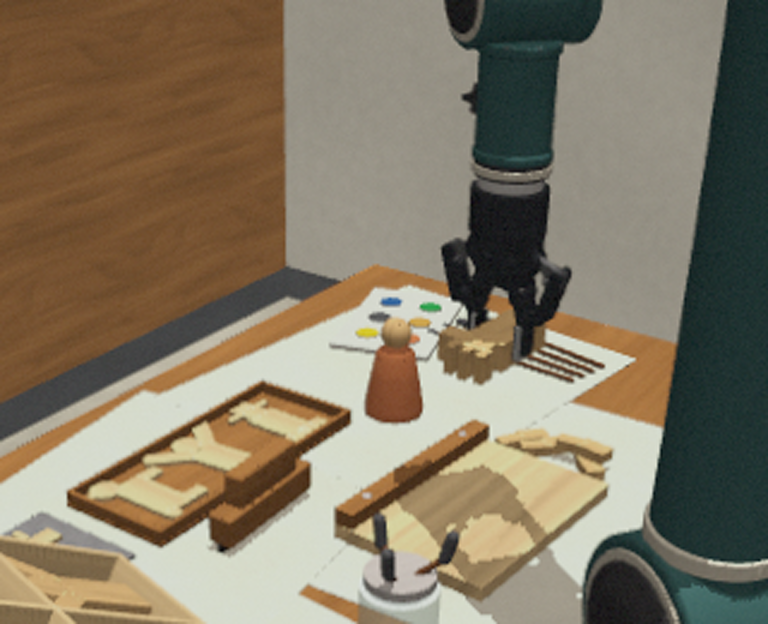

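```bash
python3 -m crank '-5 1 30 0 0 0 255;-5.5 1 70 0 0 0 255;-5.5 1 110 0 0 0 255;-5.5 1 140 0 0 0 255;-5.5 1 155 0 0 0 255;-5.5 1 158 0 0 0 255;-5.5 1 158 0 0 0 255'
python3 - <<'E'
from h import *
snap("side","s12",(280,150,500,310),3.5)
rows([(bw(-.012,-.004,.021),Rdown(np.pi/2+byaw))])
E
```

```text
time: 21.7
tool_pos: [0.4382, -0.2769, 0.0406]
tcp_rot: [-2.279, -2.161, 0.004]
wrist_force: [-1.2, 0.0, -1.2]
width: 0.505
t 21.75 p [ 0.4384 -0.2771  0.0409] phi 1.518 tz [-0.001 -0.002 -1.   ] w 0.503 F [ 0.1  1.  -1. ]
[ 1.4 -1.1 19.9] [-0.001  0.002  0.001] rows>= 1
```

View pics/s12.png

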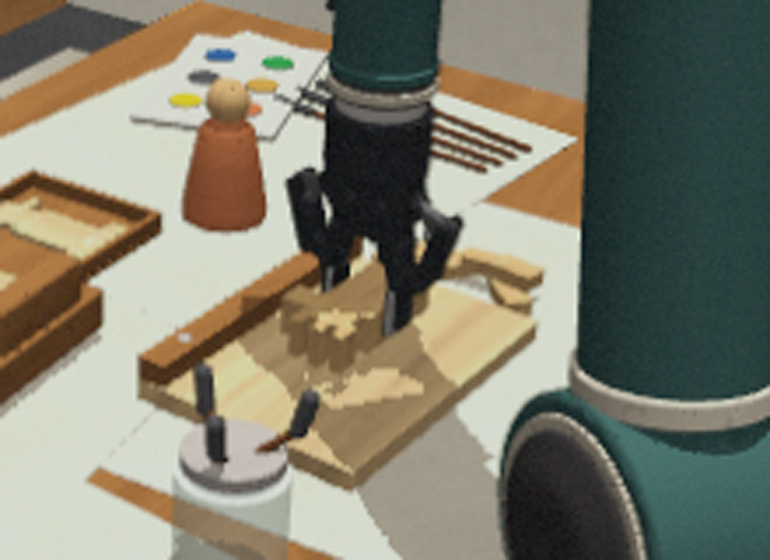

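Lower in small steps, watching the wrist force.

```bash
python3 -m crank '1 -1 5 0 0 0 255;1 -1 10 0 0 0 255;1 -1 13 0 0 0 255;1 -1 15 0 0 0 255;1 -1 16 0 0 0 255;1 -1 16 0 0 0 255'
```

```text
time: 22.5
tool_pos: [0.4362, -0.2755, 0.0235]
tcp_rot: [-2.278, -2.16, 0.004]
wrist_force: [-0.5, 0.0, -2.3]
width: 0.505
```

```bash
python3 -m crank '0 0 1 0 0 0 255;0 0 1 0 0 0 255'; python3 -m crank '0 0 1 0 0 0 255;0 0 1 0 0 0 255'; python3 -m crank '0 0 1 0 0 0 255;0 0 1 0 0 0 255'
```

```text
time: 22.75
tool_pos: [0.4363, -0.2755, 0.0225]
tcp_rot: [-2.278, -2.16, 0.004]
wrist_force: [0.6, 0.6, -1.0]
width: 0.503
time: 23.0
tool_pos: [0.4364, -0.2756, 0.022]
tcp_rot: [-2.278, -2.16, 0.004]
wrist_force: [-2.6, 0.9, 4.3]
width: 0.504
time: 23.25
tool_pos: [0.4364, -0.2756, 0.022]
tcp_rot: [-2.278, -2.16, 0.004]
wrist_force: [-4.8, 2.8, 12.2]
width: 0.502
```

```bash
python3 -m crank '0 0 -1 0 0 0 255;0 0 -1 0 0 0 90;0 0 -1 0 0 0 60;0 0 -1 0 0 0 40;0 0 -1 0 0 0 40;0 0 -20 0 0 0 40;0 0 -60 0 0 0 40;0 0 -110 0 0 0 40;0 0 -160 0 0 0 40;-20 0 -200 0 0 0 40;-80 0 -230 0 0 0 40;-140 0 -230 0 0 0 40;-200 0 -230 0 0 0 40;-260 -50 -230 0 0 0 40;-290 -50 -230 0 0 0 40;-290 -50 -230 0 0 0 40;-290 -50 -230 0 0 0 40'
python3 - <<'E'
from h import *
snap("top","t13",(300,150,530,370),2.7); snap("side","s13",(180,120,500,340),2.5); rows([])
E
```

```text
time: 25.38
tool_pos: [0.3716, -0.5619, 0.2503]
tcp_rot: [-2.278, -2.159, 0.003]
wrist_force: [-0.0, -0.0, 0.5]
width: 0.841
t 25.48 p [ 0.3723 -0.5612  0.2508] phi 1.519 tz [-0.003  0.    -1.   ] w 0.844 F [-0.1  0.1  0.6]
```

View pics/t13.png

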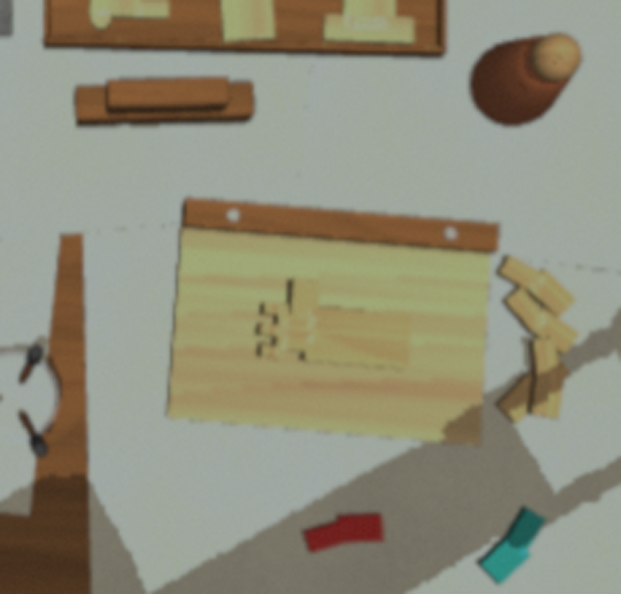

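View pics/s13.png

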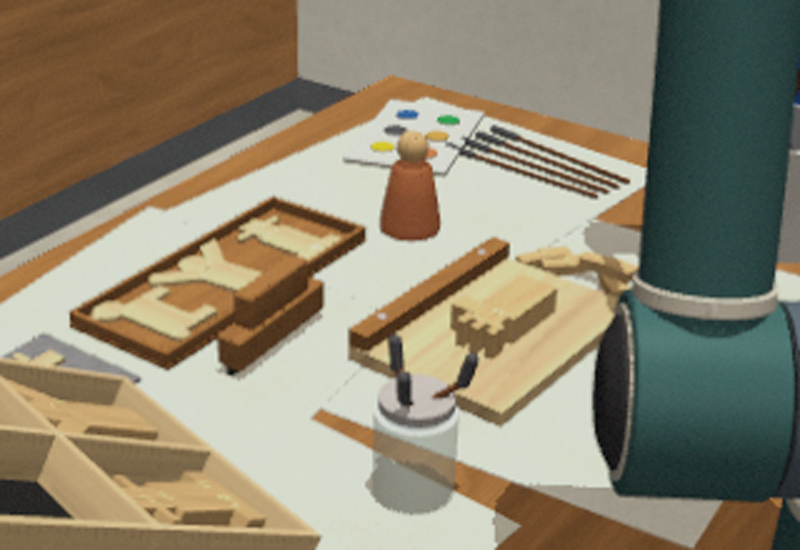

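Run:
```python
from h import *
c=viewer.read_camera("top"); t=lambda p:np.array(p,float)/2.7+[300,150]-.5+.5/2.7
loc=lambda p,z:((onplane(c,t(p),z)-bo)@B*1000).round(1)
P=loc([[320,307],[412,317],[305,360],[408,369],[292,279],[320,283]],.048); print(P.tolist())
d=P[0]-P[1]+P[2]-P[3]; print("yaw vs stop deg",np.degrees(np.arctan2(-d[0],d[1])),"centre x",P[:4,0].mean(),"(want -12) gift mid y",P[4:,1].mean(),"-> origin y",P[4:,1].mean()-27)
print("chips",loc([[535,285],[540,320],[545,375],[520,398],[503,265],[503,410]],.007).tolist())
```

```text
[[9.6, 14.5, 48.0], [7.6, -60.5, 48.0], [-34.5, 24.0, 48.0], [-34.8, -59.6, 48.0], [30.6, 38.7, 48.0], [29.2, 15.7, 48.0]]
yaw vs stop deg -0.8308389409435165 centre x -13.024999999999999 (want -12) gift mid y 27.200000000000003 -> origin y 0.20000000000000284
chips [[45.4, -172.2, 7.0], [16.2, -177.7, 7.0], [-29.5, -183.9, 7.0], [-50.5, -164.1, 7.0], [60.2, -144.6, 7.0], [-61.6, -150.5, 7.0]]
```

```bash
python3 -c "
from workcell import job; print(job.finish_job())"
```

```text
the job is handed in; nothing more can be done
None
```

I carried out the whole task and handed the job in at about 25.5 s; no verdict is reported.

- **Chips:** One pass of the scraper along the stop pushed all four pale chips off the right end. Their middles lie roughly 30 mm or more past the edge, flat or overlapping. The red and turquoise look-alikes were not touched.
- **Scraper:** It stands upright and released on the table beyond the stop, about where it started.
- **Blank:** The felt sample is the king. I took the king blank from its bin, held it throughout, and set it down on contact. The last picture puts its origin about 1 mm from the middle of the clear surface and its length within 1° of the stop.
- **Bystanders:** The brush jar and carved figure look unmoved in the pictures. In the pick-up pictures the other three blanks lay in their bins, and the arm did not go back to the bins after that.

None of these checks failed. One disagreement: letting the rack height float in the top-view fit moved it 14 mm from the stated height. I kept the stated height, which the side view supported, and the grasp went in without contact.

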